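# Strip a coffee grinder and sort its parts

## Task

The grinder's fixings are already undone: strip it part by part. Set the brass feed screw in the round magnetic dish, the black adjusting ring in the blue wash tub, the chipped ring burr in the red scrap bin and the steel cone burr in the wire ultrasonic basket, each in the middle of its container, flat and the same way up as it came off. Set the parts down rather than dropping them, and leave the espresso glass standing where it is.

Things in the scene. Friction and masses are not known exactly. Their poses are not given: they have to be found in the camera images.
- grinder: Fixed grinder module: round grey gear case, steel motor on its +y side, chute on -x. Origin on the bench under the case's axis; round flat deck, 80 mm across, 60 mm above; nothing fixed is higher. The loose parts stand concentric on this axis and lift straight up: ring burr on the deck around the cone burr, adjusting ring capping the ring burr, feed screw on top of the cone.
- feed_screw: Topmost part: brass cylinder with a screw thread round it, 26 mm across, 26 mm high, about 70 g. Origin: centre of its underside, at the start 100 mm above the bench, z up. Turned solid: any grasp direction will do. 
- adjusting_ring: Black plastic toothed ring with a yellow mark and white ticks, 66 mm outside, 18 mm high, about 60 g: its opening is 53 mm across; its lower 10 mm are a skirt of 61 mm bore that slips over the ring burr. Origin: centre of its underside (lower edge of the skirt), at the start 70 mm above the bench (10 mm above the deck), z up. Turned solid: any grasp direction will do. 
- ring_burr: Dark steel ring with cutting teeth on its upper face and a black chip in the inner edge, 58 mm outside, 42 mm bore, 20 mm high, about 150 g. Origin: centre of its underside, at the start on the deck, 60 mm above the bench, z up. Turned solid: any grasp direction will do. 
- cone_burr: Bright steel cone burr, about 160 g, 40 mm high: foot 36 mm across and 8 mm high, tapering to a straight neck 22 mm across from 26 to 40 mm above its underside; grip it by the neck. Origin: centre of its underside, at the start on the deck, 60 mm above the bench, z up. Turned solid: any grasp direction will do. 
- magnetic_dish: Round stainless dish on a black rubber foot, fixed to the bench; inside 98 mm across at the floor, rim 120 mm across and 25 mm high. Origin: centre of its underside; inner floor 8 mm above it. No magnetic pull is felt.
- wash_tub: Square blue plastic tub, empty, fixed; 130 x 130 mm inside, walls 4 mm thick and 45 mm high. Origin: centre of its underside, x and y along its sides; inner floor 4 mm above it.
- scrap_bin: Red plastic workshop bin, empty, fixed; inside 140 mm along its x, 116 mm along its y, walls 4 mm thick and 60 mm high, the front (-x) only 24 mm. Origin: centre of its underside; inner floor 4 mm above it. Not one of the orange, yellow or grey stock bins at the back.
- ultrasonic_basket: Square basket of bright steel wire, empty, fixed; 126 x 126 mm inside, rim 42 mm high. Origin: centre of its underside, x and y along its sides; flat floor 6 mm above it.
- espresso_glass: Loose green-tinted glass, 52 mm across the rim, 70 mm high, standing among the other things; to be left alone. Origin: centre of its underside.
Mind the look-alikes: they are no part of the job. What is shaped like the ring_burr but green or pink is not meant. What is shaped like the scrap_bin but pink is not meant.

How it is judged:
By the outcome, as a careful person would: the job done as asked, in the order asked, and still so for the second after the job is handed in, with the robot touching nothing.
It also fails if it takes over 104 s, if anything falls off the work surface, if the arm or the gripper's body presses on something with over 40 N, if the wrist force passes 120 N, or if a joint passes its speed limit or range.

## Robot

A 6-joint arm with a two-finger parallel gripper is mounted at the origin on the work surface. World frame = base frame: x ahead of the robot, y to its left, z up, the work surface at z = 0. Lengths are in mm, angles in rad, forces in N, time in s.
With the tool pointing down it reaches from about 350 to 875 mm from the base axis. Payload 4.2 kg.
Tool frame: the origin (TCP) lies at the very end of the fingers, on their centre line; the grasp point (between the pads) lies arm.hold_point_z behind it (arm.hold_point_z is the distance from the TCP to the grasp point, in mm); y points along the fingers, x is the direction in which the jaws open and shut, and the axes are right-handed (so a half turn about y gives the same grasp; the last joint's range is limited). The gripper opens to 85 mm and grips with 20 to 120 N. Pads are 22 mm wide; open, the fingers measure 114 mm over their backs; the gripper's body (76 mm by 85 mm) begins 54 mm behind the grasp point. The pads swing forward as they close: fully open they stand 13 mm farther back than shut.
Start: joints at [-0.873, 0.385, 0.008, 0, -1.194, -0.259], TCP at [265.545, -565.76, 231.312] pointing down, gripper open.
Joint ranges: [-3.14, 3.14], [-1.21, 2.06], [-1.07, 1.41], [-3.16, 2.05], [-2.99, -0.16], [-3.1, 3.1]. Speed limits (rad/s): [2.79, 2.79, 3.14, 3.14, 3.14, 3.14].

## Interface

Orientations are given as a unit quaternion [x, y, z, w].
In Python, from bench import arm gives the robot as it stands.
- The arm moves only by the shell command python3 -m creep 'ROWS'. ROWS is JSON, a list of rows, each a list of 3 entries, a list of its own where there are three numbers: the shift along the world's x, y, z in mm, then the turn, a rotation vector about the world's x, y, z in rad, then the gripper command: -1 is shut, 1 is fully open, values between are in proportion. In form: [[[dx, dy, dz], [wx, wy, wz], jaw], ...]. A call has 1 to 12 rows; each row is the pose to reach, as a shift and turn from the pose commanded when the call began; what a row does not reach only later rows make up. A row lasts 1/12 s, in which the tool goes at most 41.7 mm and 7.16 degrees, less where a joint would pass 70% of its speed; a pose out of reach is approached as far as the arm can. A call with a gripper value outside its range is refused whole. The fingers move at their own pace and stop on an object; the grip force is fixed at half the most. Time passes only in rows, so rows that repeat a pose let the fingers close. It gives the time, the measured TCP pose, the force and the opening at its end, in the units of the state.
- arm.read_state(): the state, without advancing time (a new reading comes with each control period).
- arm.get_image(name): name is "scene" or "top" or "wrist"; returns (picture, depth): 480x640x3 uint8, red, green, blue; 480x640 float32, mm along the optical axis (not along the pixel's ray), 0 where there is no reading.
- arm.camera_params(name): a dict with "camera_matrix" (3x3 intrinsics, pixels), "extrinsics" (4x4, takes a point from world to camera coordinates); the wrist camera has in their place "T_tool_cam" (4x4, takes a point from camera to tool coordinates, whose origin is the TCP and whose axes are the tool frame's). Camera axes: x right, y down, z forward; pixel columns grow to the right and rows downward; lengths in mm; the calibration is good to about 2 mm. A picture is of the moment at which its call begins: read the wrist's pose just before it. camera_params takes no time and is no camera call.
- arm.job_done(): hands the job in, once; it reports no verdict.
The state is a dict: "clock": time; "joints": joint angles; "joint_vel": joint speeds; "joint_efforts": joint torques, N m; "position": TCP position; "ee_rot": TCP orientation; "contact_force": force on the tool from outside, world axes, zero at the start; "wrist_torque": the same for the moment, N m; "gripper_width": finger opening in mm.
Only numpy, scipy, OpenCV 4.12 (cv2) and the standard library are available. Lean on these libraries where they do the work, as an engineer would, in place of code of your own. Each camera call takes 0.05 s, during which the arm holds its last target.

## Working session

There is one attempt and no reset: what is moved stays moved. The work goes in short steps, Python scripts to look and compute and a shell command to move; the robot and the scene stay as the last step left them, time stands still between calls to the robot, and variables do not carry over. Pictures are saved under pics/ and viewed, and the job is handed in when it is done.

```bash
mkdir -p pics; ls
python3 - <<'E'
from bench import arm
import cv2
print(arm.read_state()); print(arm.hold_point_z)
for n in ("scene","top"):
    p,d=arm.get_image(n); cv2.imwrite(f"pics/{n}0.png",p[:,:,::-1])
    import numpy as np; np.save(f"{n}0.npy",d)
    print(n,arm.camera_params(n))
print(arm.camera_params("wrist"))
E
```

```text
pics
{'clock': 0.0, 'joints': array([-8.73377435e-01,  3.85544847e-01,  6.59162601e-03, -4.98491618e-04,
       -1.19401952e+00, -2.58619283e-01]), 'joint_vel': array([-0.00210156,  0.00138989,  0.00100549,  0.00011287,  0.00091045,
        0.0008966 ]), 'joint_efforts': array([ 1.41540615e-03, -3.92289555e+01,  1.88402706e+01,  4.18591797e+00,
       -4.54402354e-03, -1.85053381e-05]), 'position': array([ 265.29841165, -565.22962403,  230.21536176]), 'ee_rot': array([ 0.378563  ,  0.59718976, -0.59641187, -0.3799307 ]), 'contact_force': array([ 0.20909232, -0.0396312 ,  0.04220259]), 'wrist_torque': array([-0.00105777, -0.02660212, -0.01958292]), 'gripper_width': 85.34850295854099}
18.700000000000003
scene {'camera_matrix': array([[437.34513324,   0.        , 318.49427152],
       [  0.        , 437.34513324, 238.72763667],
       [  0.        ,   0.        ,   1.        ]]), 'extrinsics': array([[ 8.71894259e-01,  4.89522071e-01,  1.29824468e-02,
        -3.66498012e+02],
       [ 4.23210336e-01, -7.39918157e-01, -5.22890173e-01,
        -1.67723809e+02],
       [-2.46360332e-01,  
[... 507 characters left out ...]
       [ 1.48177128e-01, -1.21965876e-02, -9.88885626e-01,
         9.55404405e+02],
       [ 0.00000000e+00,  0.00000000e+00,  0.00000000e+00,
         1.00000000e+00]])}
{'camera_matrix': array([[407.05872925,   0.        , 316.24372231],
       [  0.        , 407.05872925, 238.12770143],
       [  0.        ,   0.        ,   1.        ]]), 'T_tool_cam': array([[ 9.99999512e-01, -9.32397281e-04, -3.27175871e-04,
         2.01862012e-01],
       [ 4.17581333e-05, -2.90933110e-01,  9.56743395e-01,
        -1.43391719e+02],
       [-9.87251234e-04, -9.56742942e-01, -2.90932929e-01,
         7.48167458e+01],
       [ 0.00000000e+00,  0.00000000e+00,  0.00000000e+00,
         1.00000000e+00]])}
```

View pics/scene0.png

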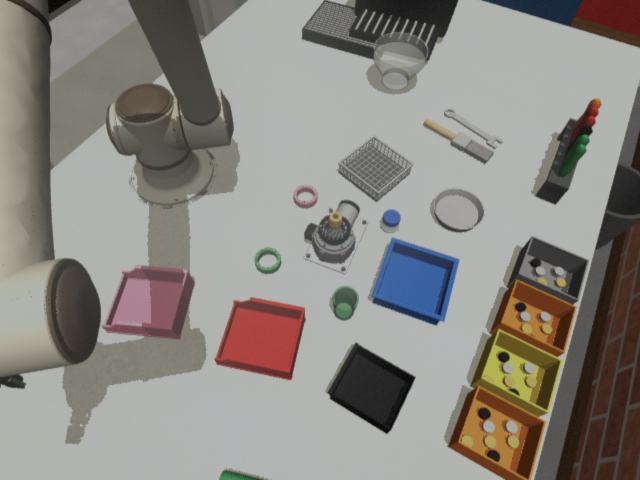

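View pics/top0.png

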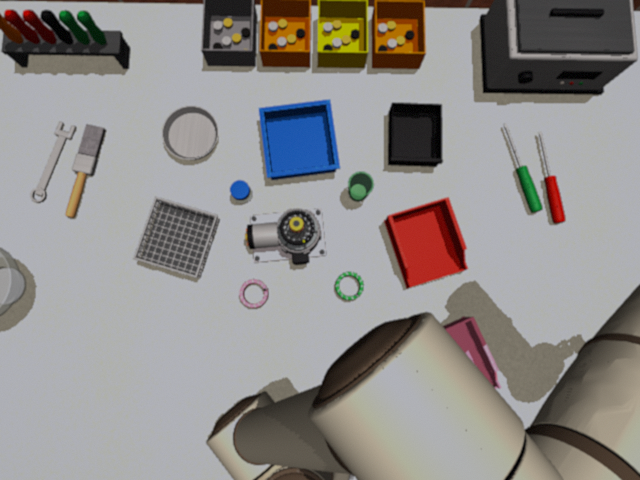

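```bash
cat > h.py <<'E'
import numpy as np, cv2
from bench import arm
def cloud(n,d):
    P=arm.camera_params(n);K=P["camera_matrix"];E=P["extrinsics"]
    v,u=np.mgrid[:480,:640]
    c=np.stack([(u-K[0,2])/K[0,0]*d,(v-K[1,2])/K[1,1]*d,d],-1)
    return (c-E[:3,3])@E[:3,:3]
def ray(n,u,v,z):
    P=arm.camera_params(n);K=P["camera_matrix"];E=P["extrinsics"]
    r=np.array([(u-K[0,2])/K[0,0],(v-K[1,2])/K[1,1],1])@E[:3,:3]
    o=-E[:3,3]@E[:3,:3]
    return o+r*(z-o[2])/r[2]
E
python3 - <<'E'
from h import *
for n in ("top","scene"):
    p=cv2.imread(f"pics/{n}0.png");d=np.load(f"{n}0.npy");w=cloud(n,d)
    ok=d>0
    hsv=cv2.cvtColor(p,cv2.COLOR_BGR2HSV);H,S,V=[hsv[...,i].astype(int) for i in range(3)]
    m={"blue":(H>100)&(H<125)&(S>150),"red":((H<6)|(H>174))&(S>180)&(V>80),"green":(H>60)&(H<85)&(S>60)}
    print(n)
    for k,mm in m.items():
        nn,lab,st,ce=cv2.connectedComponentsWithStats(mm.astype(np.uint8))
        for i in range(1,nn):
            if st[i,4]<150: continue
            q=w[(lab==i)&ok]
            x,y=ce[i]
            print(k,ce[i].round(),st[i,4],"mean",q.mean(0).round(),"z pct",np.percentile(q[:,2],[2,50,98]).round(1))
            if k!="green" and st[i,4]>1000:
                zr={"blue":45,"red":60}[k]
                f=q[abs(q[:,2]-4)<6]
                r=q[q[:,2]>zr-6]
                for nm,a in(("floor",f),("rim",r)):
                    if len(a)>10: print("  ",nm,len(a),cv2.minAreaRect(a[:,:2].astype(np.float32)),a[:,2].mean())
    # grinder
    c=(298,229) if n=="top" else (335,235)
    g=np.zeros(d.shape,bool); g[c[1]-45:c[1]+40,c[0]-40:c[0]+40]=1
    for lo,hi in((120,130),(84,92),(75,84)):
        q=w[g&ok&(w[...,2]>lo)&(w[...,2]<hi)]
        if len(q): print("grinder",lo,len(q),q.mean(0).round(1),cv2.minEnclosingCircle(q[:,:2].astype(np.float32)))
    # dish, basket regions
    for nm,b in (("dish",(155,95,225,170) if n=="top" else (425,180,492,238)),("basket",(125,190,225,285) if n=="top" else (330,130,420,202))):
        g=np.zeros(d.shape,bool); g[b[1]:b[3],b[0]:b[2]]=1
        for lo,hi in((4,14),(20,30),(36,50)):
            q=w[g&ok&(w[...,2]>lo)&(w[...,2]<hi)].astype(np.float32)
            if len(q)>10: print(nm,lo,len(q),q.mean(0).round(1),cv2.minEnclosingCircle(q[:,:2]),cv2.minAreaRect(q[:,:2]))
E
```

```text
top
blue [299. 139.] 5090 mean [654.   8.  16.] z pct [ 1.2  6.  47.8]
   floor 3309 ((646.6106567382812, 6.050529479980469), (137.2925567626953, 130.3730926513672), 8.08609676361084) 4.684044831933348
   rim 1221 ((646.2437744140625, 7.191017150878906), (149.49217224121094, 147.3889923095703), 8.130236625671387) 45.13309090225191
blue [240. 190.] 266 mean [537. 125.  38.] z pct [33.2 38.3 41.8]
red [555. 200.] 465 mean [ 527. -525.   23.] z pct [15.7 24.  28.7]
red [426. 244.] 4018 mean [ 433. -258.   13.] z pct [ 0.9  5.  61.9]
   floor 3265 ((433.59149169921875, -258.0000915527344), (139.58181762695312, 110.2411880493164), 17.790142059326172) 4.5119718463828695
   rim 449 ((449.0268249511719, -248.14149475097656), (107.06977081298828, 126.30887603759766), 17.793655395507812) 59.993473587407486
green [74. 27.] 402 mean [834. 443. 124.] z pct [ 67.9 125.1 162.3]
green [91. 27.] 389 mean [834. 409. 124.] z pct [ 68.4 126.8 162.6]
green [529. 189.] 538 mean [ 549. -473.   23.] z pct [14.1 24.1 28.8]
green [360. 185.] 550 mean [ 548. -119.   39.] z pct [ 3.1 40.9 71.8]
green [349. 286.] 248 mean [346. -98.  19.] z pct [ 8.7 20.1 23.5]
grinder 120 159 [452.6   5.7 126.1] ((453.01666259765625, 6.278755187988281), 13.679901123046875)
grinder 84 375 [452.3   5.7  87.8] ((452.8169860839844, 5.85296630859375), 34.14197540283203)
grinder 75 296 [451.2   5.6  80.2] ((453.2816467285156, 6.045672416687012), 34.18715286254883)Traceback (most recent call last):
  File "<stdin>", line 32, in <module>
cv2.error: OpenCV(4.12.0) /io/opencv/modules/imgproc/src/shapedescr.cpp:201: error: (-215:Assertion failed) count >= 0 && (depth == CV_32F || depth == CV_32S) in function 'minEnclosingCircle'
```

Run:
```python
import cv2
p=cv2.imread("pics/top0.png"); cv2.imwrite("pics/topc.png",cv2.resize(p[90:310,120:370],None,fx=3,fy=2.7,interpolation=cv2.INTER_CUBIC))
p=cv2.imread("pics/scene0.png"); cv2.imwrite("pics/scenec.png",cv2.resize(p[120:330,290:490],None,fx=2.8,fy=2.8,interpolation=cv2.INTER_CUBIC))
```

```text
(no output)
```

View pics/topc.png

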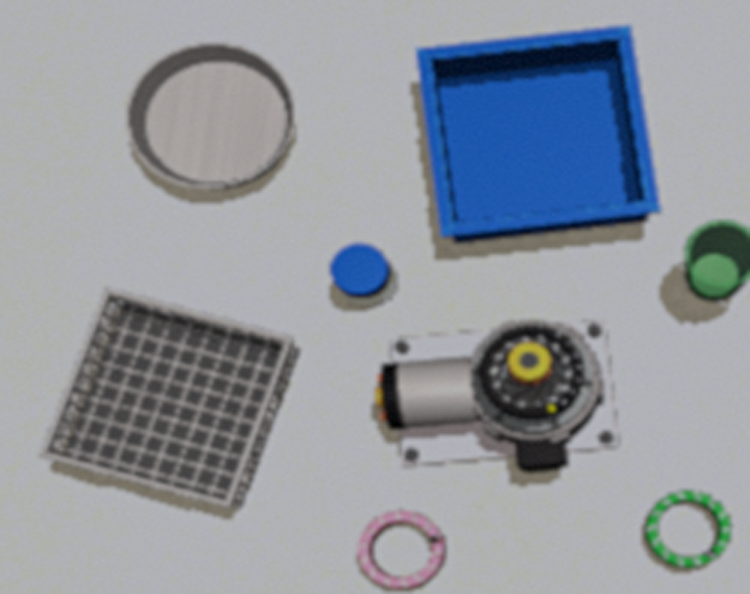

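View pics/scenec.png

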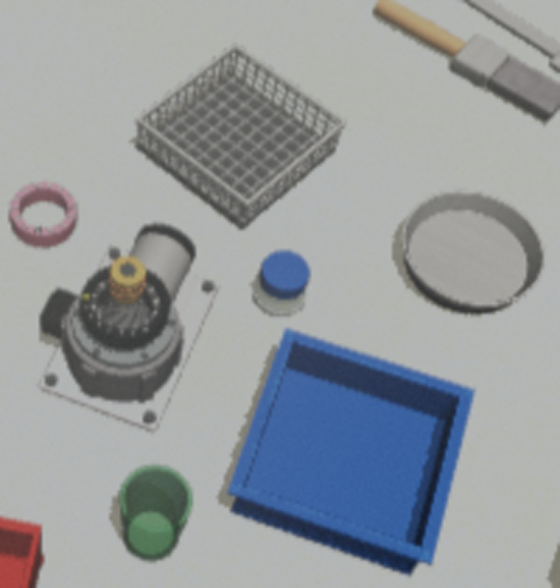

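The crops show the dish at top-view (190,133), the tub at (299,139), the basket at (177,237) and the grinder at (298,229). The glass is at (360,185), and a small blue-lidded jar stands at (240,190).

Run:
```python
from h import *
for n in ("top","scene"):
    p=cv2.imread(f"pics/{n}0.png");d=np.load(f"{n}0.npy");w=cloud(n,d).astype(np.float32)
    ok=d>0
    hsv=cv2.cvtColor(p,cv2.COLOR_BGR2HSV);H,S,V=[hsv[...,i].astype(int) for i in range(3)]
    if n=="scene":
      m={"blue":(H>100)&(H<125)&(S>150),"red":((H<6)|(H>174))&(S>180)&(V>80),"green":(H>60)&(H<85)&(S>60)}
      for k,mm in m.items():
        nn,lab,st,ce=cv2.connectedComponentsWithStats(mm.astype(np.uint8))
        for i in range(1,nn):
            if st[i,4]<150: continue
            q=w[(lab==i)&ok]
            print(k,ce[i].round(),st[i,4],"mean",q.mean(0).round(),"z",np.percentile(q[:,2],[2,50,98]).round(1))
            if k!="green" and st[i,4]>2500:
                zr={"blue":45,"red":60}[k]
                for nm,a in(("floor",q[abs(q[:,2]-4)<4]),("rim",q[q[:,2]>zr-6])):
                    if len(a)>10: print("  ",nm,len(a),cv2.minAreaRect(a[:,:2]),a[:,2].mean())
    c=(298,229) if n=="top" else (335,225)
    g=np.zeros(d.shape,bool); g[c[1]-45:c[1]+45,c[0]-40:c[0]+40]=1
    for lo,hi in((120,130),(84,92),(57,63)):
        q=w[g&ok&(w[...,2]>lo)&(w[...,2]<hi)]
        if len(q): print("grinder",lo,len(q),q.mean(0).round(1),cv2.minEnclosingCircle(q[:,:2]))
    for nm,b in (("dish",(155,95,225,170) if n=="top" else (425,180,492,238)),("basket",(125,190,225,285) if n=="top" else (330,130,420,202)),("glass",(340,160,385,210) if n=="top" else (325,280,365,325))):
        g=np.zeros(d.shape,bool); g[b[1]:b[3],b[0]:b[2]]=1
        for lo,hi in((4,14),(20,30),(36,50),(62,76)):
            q=w[g&ok&(w[...,2]>lo)&(w[...,2]<hi)]
            if len(q)>10: print(nm,lo,len(q),q.mean(0).round(1),cv2.minEnclosingCircle(q[:,:2]),cv2.minAreaRect(q[:,:2]))
```

```text
Traceback (most recent call last):
cv2.error: OpenCV(4.12.0) /io/opencv/modules/imgproc/src/shapedescr.cpp:201: error: (-215:Assertion failed) count >= 0 && (depth == CV_32F || depth == CV_32S) in function 'minEnclosingCircle'
```

Non-contiguous slice; fix it.

Run:
```python
from h import *
C=np.ascontiguousarray
def fmt(r): return [np.round(x,1) for x in r]
for n in ("top","scene"):
    p=cv2.imread(f"pics/{n}0.png");d=np.load(f"{n}0.npy");w=cloud(n,d).astype(np.float32)
    ok=d>0
    hsv=cv2.cvtColor(p,cv2.COLOR_BGR2HSV);H,S,V=[hsv[...,i].astype(int) for i in range(3)]
    if n=="scene":
      m={"blue":(H>100)&(H<125)&(S>150),"red":((H<6)|(H>174))&(S>180)&(V>80),"green":(H>60)&(H<85)&(S>60)}
      for k,mm in m.items():
        nn,lab,st,ce=cv2.connectedComponentsWithStats(mm.astype(np.uint8))
        for i in range(1,nn):
            if st[i,4]<150: continue
            q=w[(lab==i)&ok]
            print(k,ce[i].round(),st[i,4],"mean",q.mean(0).round(),"z",np.percentile(q[:,2],[2,50,98]).round(1))
            if k!="green" and st[i,4]>2500:
                zr={"blue":45,"red":60}[k]
                for nm,a in(("floor",q[abs(q[:,2]-4)<4]),("rim",q[q[:,2]>zr-6])):
                    if len(a)>10: print("  ",nm,len(a),fmt(cv2.minAreaRect(C(a[:,:2]))),a[:,2].mean())
    c=(298,229) if n=="top" else (335,225)
    g=np.zeros(d.shape,bool); g[c[1]-45:c[1]+45,c[0]-40:c[0]+40]=1
    for lo,hi in((120,130),(84,92),(57,63)):
        q=w[g&ok&(w[...,2]>lo)&(w[...,2]<hi)]
        if len(q): print("grinder",lo,len(q),q.mean(0).round(1),fmt(cv2.minEnclosingCircle(C(q[:,:2]))))
    for nm,b in (("dish",(155,95,225,170) if n=="top" else (425,180,492,238)),("basket",(125,190,225,285) if n=="top" else (330,130,420,202)),("glass",(340,160,385,210) if n=="top" else (325,280,365,325))):
        g=np.zeros(d.shape,bool); g[b[1]:b[3],b[0]:b[2]]=1
        for lo,hi in((4,14),(20,30),(36,50),(62,76)):
            q=w[g&ok&(w[...,2]>lo)&(w[...,2]<hi)]
            if len(q)>10: print(nm,lo,len(q),q.mean(0).round(1),fmt(cv2.minEnclosingCircle(C(q[:,:2]))),fmt(cv2.minAreaRect(C(q[:,:2]))))
```

```text
grinder 120 159 [452.6   5.7 126.1] [array([453. ,   6.3]), np.float64(13.7)]
grinder 84 375 [452.3   5.7  87.8] [array([452.8,   5.9]), np.float64(34.1)]
grinder 57 391 [441.7  16.9  59.9] [array([450.6,  25.8]), np.float64(58.6)]
dish 4 1881 [666.2 236.    8.5] [array([666. , 237.6]), np.float64(103.4)] [array([672. , 239.8]), array([161.1, 147.7]), np.float64(0.7)]
dish 20 392 [673.2 241.9  24.1] [array([664.4, 233.9]), np.float64(60.5)] [array([663.4, 234.4]), array([118.3, 118.2]), np.float64(39.3)]
basket 4 3283 [442.4 254.    6.7] [array([439. , 262.4]), np.float64(136.2)] [array([442.8, 262.4]), array([196.3, 205.3]), np.float64(2.3)]
basket 20 194 [450.  248.5  24.9] [array([439.9, 248.6]), np.float64(90.0)] [array([440.6, 249.4]), array([131.8, 127.2]), np.float64(73.9)]
basket 36 585 [438.9 250.4  41.9] [array([441. , 249.3]), np.float64(92.1)] [array([440.1, 249.3]), array([133.2, 132.4]), np.float64(73.9)]
glass 4 188 [ 552.2 -123.7    6.2] [array([ 563.3, -126.7]), np.float64(63.6)] [array([ 560.7, -125.9]), array([ 92.6, 105.6]), np.float64(87.5)]
glass 20 45 [ 547.9 -
[... 1809 characters left out ...]
1.8 246.3  40.4] [array([430.2, 216.9]), np.float64(118.4)] [array([428.6, 210.9]), array([217. , 133.3]), np.float64(73.5)]
glass 4 91 [ 545.5 -115.1    8.1] [array([ 552.3, -109.4]), np.float64(32.4)] [array([ 549.7, -110.9]), array([43.8, 54.6]), np.float64(6.5)]
glass 20 74 [ 545.7 -116.8   25.2] [array([ 546.1, -119.4]), np.float64(21.6)] [array([ 547. , -118.7]), array([38.2, 42.4]), np.float64(16.5)]
glass 36 122 [ 544.1 -115.1   42.9] [array([ 546. , -119.3]), np.float64(23.3)] [array([ 546.2, -119.2]), array([44. , 44.6]), np.float64(19.0)]
glass 62 211 [ 545.1 -116.9   67.9] [array([ 545. , -118.4]), np.float64(26.4)] [array([ 545.9, -117.7]), array([49.1, 50.7]), np.float64(28.9)]
```

Run:
```python
from h import *
from scipy.spatial.transform import Rotation as R
print(R.from_quat(arm.read_state()["ee_rot"]).as_matrix().round(3), R.from_quat(arm.read_state()["ee_rot"]).as_rotvec())
a=np.radians(17.8);ex=np.array([np.cos(a),np.sin(a)]);ey=np.array([-ex[1],ex[0]])
o=np.array([433.6,-258.])
for n,c in (("top",(426,244)),("scene",(261,338))):
    P=arm.camera_params(n)["extrinsics"];print(n,"cam at",-P[:3,:3].T@P[:3,3])
    p=cv2.imread(f"pics/{n}0.png");d=np.load(f"{n}0.npy");w=cloud(n,d)
    hsv=cv2.cvtColor(p,cv2.COLOR_BGR2HSV);H,S,V=[hsv[...,i].astype(int) for i in range(3)]
    m=((H<8)|(H>172))&(S>140)&(V>50)&(d>0);m[:,:c[0]-60]=0;m[:,c[0]+60:]=0;m[:c[1]-60]=0;m[c[1]+60:]=0
    q=w[m];b=np.stack([(q[:,:2]-o)@ex,(q[:,:2]-o)@ey,q[:,2]],1)
    for lo,hi in((1,8),(20,26),(30,50),(57,63)):
        s=b[(b[:,2]>lo)&(b[:,2]<hi)]
        print(n,lo,len(s),"x",np.percentile(s[:,0],[1,99]).round(1),"y",np.percentile(s[:,1],[1,99]).round(1))
```

```text
[[-0.425 -0.001 -0.905]
 [ 0.905  0.002 -0.425]
 [ 0.002 -1.     0.   ]] [-0.96689799 -1.52500722  1.52318622]
top cam at [ 285.57029284  -27.25332788 1009.26918356]
top 1 3213 x [-68.6  69.2] y [-54.6  65.5]
top 20 146 x [-73.8  61.1] y [-56.   65.2]
top 30 334 x [-71.2  70.5] y [-56.2  65.5]
top 57 440 x [-35.1  71.8] y [-58.5  67.5]
scene cam at [ 661.53297161 -452.24464078  854.61120931]
scene 1 3118 x [-67.7  63.7] y [-58.2  60.1]
scene 20 69 x [-71.6  71.1] y [-58.9  56. ]
scene 30 83 x [-68.3  73.8] y [-59. -15.]
scene 57 534 x [-33.   74.7] y [-60.8  64.5]
```

```bash
python3 -m creep '[[[187,572,-31],[0,0,0],1],[[187,572,-31],[0,0,0],1],[[187,572,-31],[0,0,0],1],[[187,572,-31],[0,0,0],1],[[187,572,-31],[0,0,0],1],[[187,572,-31],[0,0,0],1],[[187,572,-31],[0,0,0],1],[[187,572,-31],[0,0,0],1],[[187,572,-31],[0,0,0],1],[[187,572,-31],[0,0,0],1],[[187,572,-31],[0,0,0],1],[[187,572,-31],[0,0,0],1]]'; python3 -c "
from bench import arm;print(arm.read_state())"
```

```text
clock: 1.1
position: [420.5, -89.1, 205.5]
ee_rot: [0.379, 0.597, -0.597, -0.379]
contact_force: [1.6, -0.4, -0.3]
gripper_width: 85.2
{'clock': 1.1, 'joints': array([ 1.71997866e-01,  7.02858482e-02, -4.80797194e-01, -1.57421042e-04,
       -1.01952052e+00, -1.30381591e+00]), 'joint_vel': array([ 1.13224947,  0.09385721,  0.03247033,  0.00473629,  0.06804342,
       -1.12090086]), 'joint_efforts': array([ -4.32379559, -22.78642058,  16.41174495,   3.63100581,
        -0.16730001,   0.72811084]), 'position': array([420.52658556, -89.10120516, 205.5250192 ]), 'ee_rot': array([ 0.37918201,  0.59693522, -0.59677337, -0.37914495]), 'contact_force': array([ 1.55987762, -0.37317469, -0.30094705]), 'wrist_torque': array([-0.04630649, -0.13881312, -0.00927297]), 'gripper_width': 85.22410153279093}
```

```bash
python3 -m creep '[[[32,96,-5],[0,0,0],1],[[32,96,-5],[0,0,0],1],[[32,96,-5],[0,0,0],1],[[32,96,-5],[0,0,0],1],[[32,96,-5],[0,0,0],1]]'
python3 - <<'E'
from h import *
s=arm.read_state();print(s["clock"],s["position"],s["ee_rot"],s["joints"])
p,d=arm.get_image("wrist");cv2.imwrite("pics/w1.png",p[:,:,::-1]);np.save("w1.npy",d)
np.savez("w1s.npz",p=s["position"],q=s["ee_rot"])
E
```

```text
clock: 1.52
position: [452.5, 5.7, 200.1]
ee_rot: [-0.378, -0.597, 0.598, 0.379]
contact_force: [-0.5, -0.4, 0.0]
gripper_width: 85.7
1.5167 [452.47325659   5.74508531 200.0567662 ] [-0.37815097 -0.59688895  0.59763372  0.37889228] [ 3.73466492e-01  1.17653719e-01 -4.41642257e-01 -2.62832312e-04
 -1.01296963e+00 -1.50307797e+00]
```

View pics/w1.png

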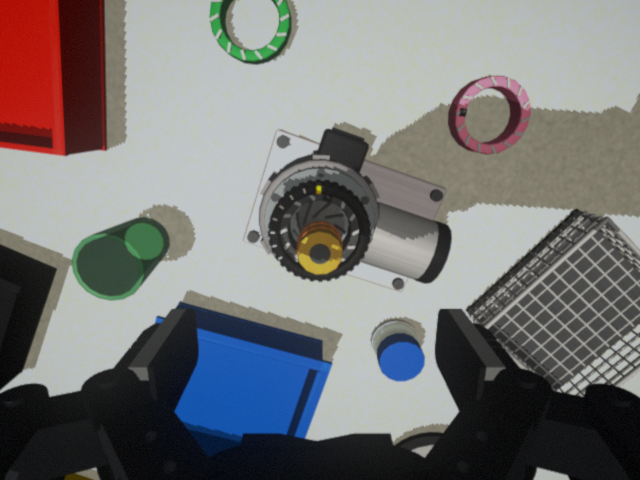

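```bash
cat >> h.py <<'E'
from scipy.spatial.transform import Rotation as R
def wcloud(d,pos,q):
    P=arm.camera_params("wrist");K=P["camera_matrix"];T=P["T_tool_cam"]
    v,u=np.mgrid[:480,:640]
    c=np.stack([(u-K[0,2])/K[0,0]*d,(v-K[1,2])/K[1,1]*d,d],-1)
    return (c@T[:3,:3].T+T[:3,3])@R.from_quat(q).as_matrix().T+pos
E
python3 - <<'E'
from h import *
s=np.load("w1s.npz");d=np.load("w1.npy");w=wcloud(d,s["p"],s["q"]).astype(np.float32)
g=np.zeros(d.shape,bool);g[150:300,240:400]=1
for lo,hi in((123,129),(85,91)):
    q=w[g&(d>0)&(w[...,2]>lo)&(w[...,2]<hi)]
    c,r=cv2.minEnclosingCircle(np.ascontiguousarray(q[:,:2]));print(lo,len(q),q.mean(0),c,r)
E
```

```text
123 1569 [451.00836    7.512332 126.88139 ] (451.56298828125, 8.24335765838623) 13.382943153381348
85 3132 [449.294      6.619585  88.32696 ] (451.977783203125, 7.88701868057251) 34.21943664550781
```

```bash
python3 -m creep '[[[0,1,-40],[0,0,0],0.2],[[0,1,-70],[0,0,0],0.2],[[0,1,-96],[0,0,0],0.2],[[0,1,-96],[0,0,0],0.2],[[0,1,-96],[0,0,0],-1],[[0,1,-96],[0,0,0],-1],[[0,1,-96],[0,0,0],-1],[[0,1,-96],[0,0,0],-1],[[0,1,-96],[0,0,0],-1],[[0,1,-96],[0,0,0],-1],[[0,1,-96],[0,0,0],-1],[[0,1,-96],[0,0,0],-1]]'
```

```text
clock: 2.57
position: [454.0, 6.0, 106.4]
ee_rot: [0.38, 0.598, -0.596, -0.378]
contact_force: [0.2, -0.9, 7.0]
gripper_width: 23.5
```

```bash
python3 -m creep '[[[0,0,2],[0,0,0],-1],[[0,0,6],[0,0,0],-1],[[0,0,20],[0,0,0],-1],[[0,0,40],[0,0,0],-1],[[0,0,40],[0,0,0],-1]]'
python3 - <<'E'
from h import *
s=arm.read_state();print(s["clock"],s["position"],s["contact_force"],s["gripper_width"])
p,d=arm.get_image("wrist");cv2.imwrite("pics/w2.png",p[:,:,::-1]);np.save("w2.npy",d)
np.savez("w2s.npz",p=s["position"],q=s["ee_rot"])
E
```

```text
clock: 2.98
position: [454.8, 6.5, 147.8]
ee_rot: [0.381, 0.599, -0.595, -0.377]
contact_force: [1.0, -1.0, -0.5]
gripper_width: 24.2
2.9833 [454.81083081   6.47793364 147.82420301] [ 0.98970764 -0.95445561 -0.4990395 ] 24.15599897125496
```

View pics/w2.png

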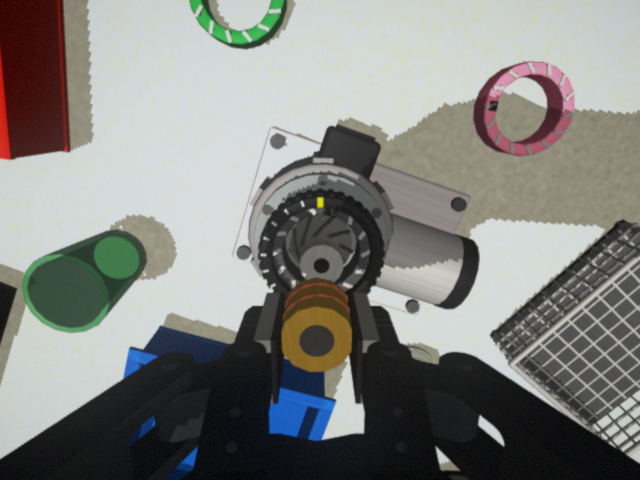

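```bash
python3 -m creep '[[[209.5,228.5,0],[0,0,0],-1],[[209.5,228.5,0],[0,0,0],-1],[[209.5,228.5,0],[0,0,0],-1],[[209.5,228.5,0],[0,0,0],-1],[[209.5,228.5,0],[0,0,0],-1],[[209.5,228.5,0],[0,0,0],-1],[[209.5,228.5,0],[0,0,0],-1],[[209.5,228.5,0],[0,0,0],-1],[[209.5,228.5,-40],[0,0,0],-1],[[209.5,228.5,-80],[0,0,0],-1],[[209.5,228.5,-100],[0,0,0],-1],[[209.5,228.5,-100],[0,0,0],-1]]'; python3 -m creep '[[[0,0,0],[0,0,0],-1],[[0,0,0],[0,0,0],-1]]';  python3 - <<'E'
from h import *
s=arm.read_state();print(s["clock"],s["position"],s["contact_force"],s["gripper_width"])
p,d=arm.get_image("wrist");cv2.imwrite("pics/w3.png",p[:,:,::-1]);np.save("w3.npy",d)
np.savez("w3s.npz",p=s["position"],q=s["ee_rot"])
E
```

```text
clock: 4.03
position: [657.3, 232.2, 36.1]
ee_rot: [-0.377, -0.592, 0.601, 0.383]
contact_force: [0.1, -1.2, -1.5]
gripper_width: 24.0
clock: 4.2
position: [663.3, 234.8, 46.0]
ee_rot: [0.38, 0.598, -0.596, -0.378]
contact_force: [-0.5, 0.7, -0.1]
gripper_width: 23.7
4.2 [663.32759735 234.79464417  46.00749186] [-0.52887965  0.70589574 -0.14940748] 23.719388174717754
```

View pics/w3.png

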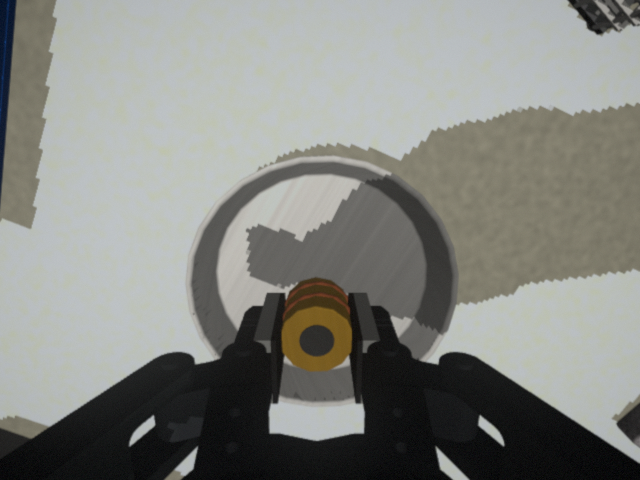

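```bash
python3 -m creep '[[[1,0,-12],[0,0,0],-1],[[1,0,-22],[0,0,0],-1],[[1,0,-28],[0,0,0],-1],[[1,0,-29],[0,0,0],-1],[[1,0,-30],[0,0,0],-1],[[1,0,-30],[0,0,0],-1]]'; python3 -m creep '[[[0,0,-1],[0,0,0],-1],[[0,0,-1],[0,0,0],-1]]';python3 -m creep '[[[0,0,-1],[0,0,0],-1],[[0,0,-1],[0,0,0],-1]]'
```

```text
clock: 4.75
position: [663.2, 234.3, 14.6]
ee_rot: [-0.379, -0.597, 0.597, 0.379]
contact_force: [0.3, 0.7, -1.4]
gripper_width: 23.7
clock: 4.92
position: [663.3, 234.4, 14.5]
ee_rot: [0.379, 0.597, -0.597, -0.379]
contact_force: [-1.2, -0.4, 3.5]
gripper_width: 23.9
clock: 5.08
position: [663.4, 234.4, 14.5]
ee_rot: [0.379, 0.597, -0.597, -0.379]
contact_force: [-3.7, 0.1, 7.7]
gripper_width: 24.0
```

```bash
python3 -m creep '[[[0,0,1],[0,0,0],-0.1],[[0,0,1],[0,0,0],0.0],[[0,0,1],[0,0,0],0.0],[[0,0,1],[0,0,0],0],[[0,0,15],[0,0,0],0],[[0,0,45],[0,0,0],0.4],[[0,0,85],[0,0,0],1],[[0,0,120],[0,0,0],1],[[0,0,120],[0,0,0],1],[[0,0,120],[0,0,0],1]]';  python3 - <<'E'
from h import *
s=arm.read_state();print(s["clock"],s["position"],s["contact_force"],s["gripper_width"])
p,d=arm.get_image("wrist");cv2.imwrite("pics/w4.png",p[:,:,::-1])
w=wcloud(d,s["position"],s["ee_rot"])
m=(d>0)&(w[...,2]>30)&(w[...,2]<38)&(np.hypot(w[...,0]-664,w[...,1]-235)<40);print(w[m].mean(0),m.sum())
E
```

```text
clock: 5.92
position: [664.7, 235.2, 135.9]
ee_rot: [0.38, 0.599, -0.595, -0.378]
contact_force: [-0.3, -0.3, -0.8]
gripper_width: 85.7
5.9167 [664.65618549 235.21042212 135.87186421] [-0.25387177 -0.26694209 -0.75873207] 85.67999811034578
[661.9460496  234.29015003  34.86149664] 1292
```

View pics/w4.png

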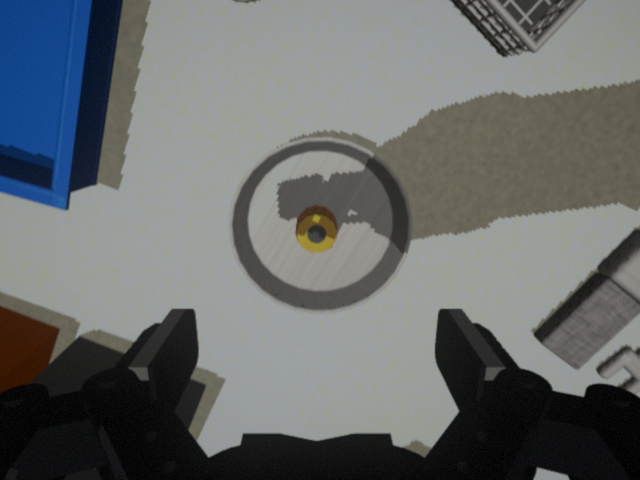

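```bash
python3 -m creep '[[[-212,-228,0],[0,0,0],1],[[-212,-228,0],[0,0,0],1],[[-212,-228,0],[0,0,0],1],[[-212,-228,0],[0,0,0],1],[[-212,-228,0],[0,0,0],1],[[-212,-228,0],[0,0,0],1],[[-212,-228,0],[0,0,0],1],[[-212,-228,0],[0,0,0],1],[[-212,-228,0],[0,0,0],1],[[-212,-228,0],[0,0,0],1],[[-212,-228,0],[0,0,0],1]]';python3 - <<'E'
from h import *
s=arm.read_state();print(s["clock"],s["position"],s["contact_force"],s["gripper_width"])
p,d=arm.get_image("wrist");cv2.imwrite("pics/w5.png",p[:,:,::-1])
w=wcloud(d,s["position"],s["ee_rot"]).astype(np.float32)
for lo,hi,r in((97,103,30),(85,91,42)):
    q=w[(d>0)&(w[...,2]>lo)&(w[...,2]<hi)&(np.hypot(w[...,0]-452,w[...,1]-7)<r)]
    print(lo,len(q),q.mean(0),cv2.minEnclosingCircle(np.ascontiguousarray(q[:,:2])))
E
```

```text
clock: 6.88
position: [451.6, 6.6, 132.1]
ee_rot: [-0.379, -0.597, 0.597, 0.379]
contact_force: [-0.2, 0.6, 0.1]
gripper_width: 85.1
6.8833 [451.62743327   6.55705995 132.07207011] [-0.17813312  0.64138781  0.10225402] 85.10278795125537
97 1702 [451.02237     7.4500656 100.81977  ] ((451.6868591308594, 7.964845657348633), 11.325305938720703)
85 5720 [449.61887    6.890946  88.2365  ] ((451.84991455078125, 7.926854610443115), 34.3822021484375)
```

View pics/w5.png

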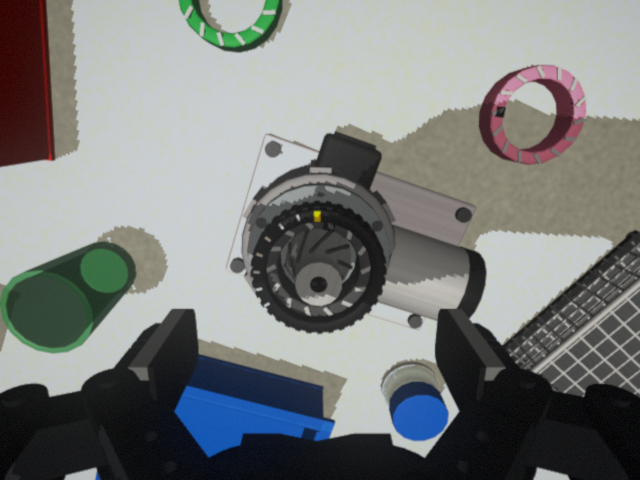

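```bash
python3 -m creep '[[[0.5,0.5,-20],[0,0,0],1],[[0.5,0.5,-40],[0,0,0],1],[[0.5,0.5,-55],[0,0,0],1],[[0.5,0.5,-62],[0,0,0],1],[[0.5,0.5,-65],[0,0,0],1],[[0.5,0.5,-65],[0,0,0],1],[[0.5,0.5,-65],[0,0,0],1]]'
```

```text
clock: 7.52
position: [452.5, 7.3, 67.9]
ee_rot: [0.379, 0.597, -0.597, -0.379]
contact_force: [0.1, -0.1, 0.5]
gripper_width: 85.3
```

```bash
python3 -m creep '[[[0,0,-1],[0,0,0],0.8],[[0,0,-1],[0,0,0],0.6],[[0,0,-1],[0,0,0],0.4],[[0,0,-1],[0,0,0],0],[[0,0,-1],[0,0,0],-1],[[0,0,-1],[0,0,0],-1],[[0,0,-1],[0,0,0],-1]]'; python3 -m creep '[[[0,0,2],[0,0,0],-1],[[0,0,5],[0,0,0],-1],[[0,0,9],[0,0,0],-1],[[0,0,14],[0,0,0],-1],[[0,0,22],[0,0,0],-1],[[0,0,35],[0,0,0],-1],[[0,0,55],[0,0,0],-1],[[0,0,70],[0,0,0],-1],[[0,0,75],[0,0,0],-1],[[0,0,75],[0,0,0],-1]]';python3 - <<'E'
from h import *
s=arm.read_state();print(s["clock"],s["position"],s["contact_force"],s["gripper_width"])
p,d=arm.get_image("wrist");cv2.imwrite("pics/w6.png",p[:,:,::-1])
w=wcloud(d,s["position"],s["ee_rot"]).astype(np.float32)
for lo,hi,r in((150,166,50),(77,83,42)):
    q=w[(d>0)&(w[...,2]>lo)&(w[...,2]<hi)&(np.hypot(w[...,0]-452,w[...,1]-7)<r)]
    if len(q):print(lo,len(q),q.mean(0),cv2.minEnclosingCircle(np.ascontiguousarray(q[:,:2])))
E
```

```text
clock: 8.1
position: [452.3, 7.1, 68.2]
ee_rot: [0.38, 0.597, -0.596, -0.379]
contact_force: [-3.6, 0.9, 8.7]
gripper_width: 64.3
clock: 8.93
position: [452.6, 7.2, 143.2]
ee_rot: [0.38, 0.598, -0.596, -0.378]
contact_force: [0.2, 0.6, -0.8]
gripper_width: 64.4
8.9333 [452.59486092   7.18089238 143.19053069] [ 0.24686926  0.61553544 -0.8188208 ] 64.35131288861578
150 14486 [448.8452     5.672923 161.75809 ] ((446.0845642089844, 4.43067741394043), 45.918968200683594)
77 3310 [448.6161      6.5695195  80.6015   ] ((451.4095458984375, 7.903678894042969), 29.02276039123535)
```

View pics/w6.png

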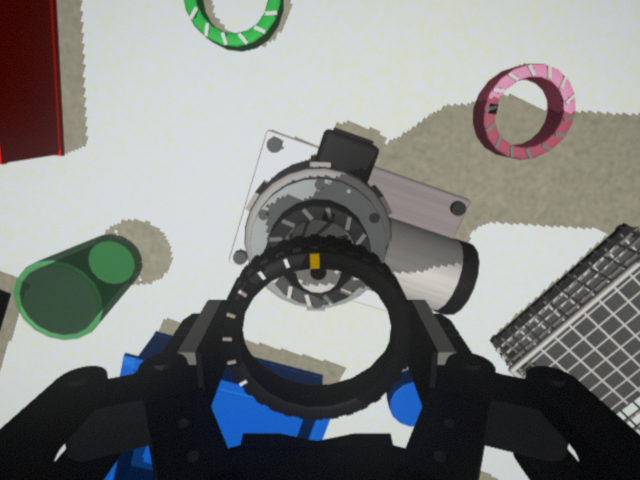

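```bash
python3 -m creep '[[[40,0,0],[0,0,0],-1],[[80,0,0],[0,0,0],-1],[[120,0,0],[0,0,0],-1],[[155,0,0],[0,0,0],-1],[[180,-1,0],[0,0,0],-1],[[194,-1,0],[0,0,0],-1],[[194.5,-1,-15],[0,0,0],-1],[[194.5,-1,-40],[0,0,0],-1],[[194.5,-1,-70],[0,0,0],-1],[[194.5,-1,-95],[0,0,0],-1],[[194.5,-1,-110],[0,0,0],-1],[[194.5,-1,-115],[0,0,0],-1]]'; python3 -m creep '[[[0,0,-3],[0,0,0],-1],[[0,0,-3],[0,0,0],-1],[[0,0,-3],[0,0,0],-1]]'
python3 - <<'E'
from h import *
s=arm.read_state();print(s["clock"],s["position"],s["contact_force"],s["gripper_width"])
p,d=arm.get_image("wrist");cv2.imwrite("pics/w7.png",p[:,:,::-1])
E
```

```text
clock: 9.98
position: [642.8, 5.2, 21.3]
ee_rot: [-0.377, -0.594, 0.599, 0.382]
contact_force: [-0.6, 0.4, -1.0]
gripper_width: 64.4
clock: 10.23
position: [646.9, 6.0, 24.4]
ee_rot: [0.38, 0.597, -0.597, -0.379]
contact_force: [0.1, 0.2, -0.5]
gripper_width: 64.5
10.2333 [646.87366177   5.96359302  24.36526457] [ 0.09507156  0.15304345 -0.47599258] 64.5448484051735
```

View pics/w7.png

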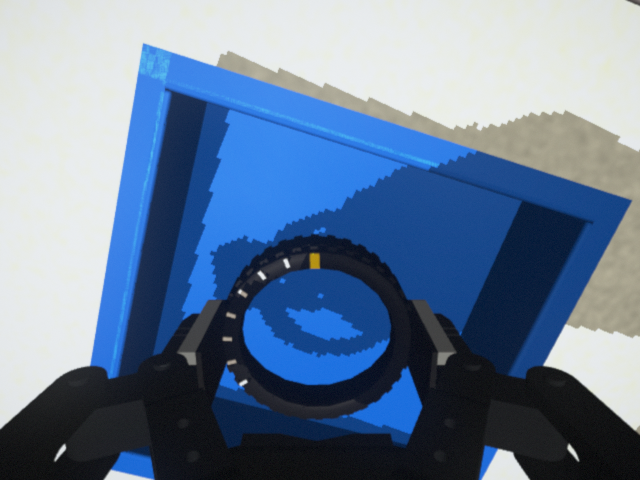

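Ring centred over the tub, level; lower about 22 mm with the last part slow.

```bash
python3 -m creep '[[[0,0,-8],[0,0,0],-1],[[0,0,-14],[0,0,0],-1],[[0,0,-18],[0,0,0],-1],[[0,0,-20],[0,0,0],-1],[[0,0,-20],[0,0,0],-1],[[0,0,-20],[0,0,0],-1]]'; python3 -m creep '[[[0,0,-1],[0,0,0],-1],[[0,0,-1.5],[0,0,0],-1],[[0,0,-1.5],[0,0,0],-1]]'
```

```text
clock: 10.78
position: [646.2, 5.8, 3.4]
ee_rot: [-0.379, -0.597, 0.597, 0.379]
contact_force: [0.3, -0.3, -1.7]
gripper_width: 64.2
clock: 11.03
position: [646.4, 5.9, 2.4]
ee_rot: [0.379, 0.597, -0.597, -0.379]
contact_force: [-0.1, 0.6, 0.0]
gripper_width: 64.2
```

```bash
python3 -m creep '[[[0,0,-1],[0,0,0],-1],[[0,0,-1],[0,0,0],-1]]'; python3 -m creep '[[[0,0,-1],[0,0,0],-1],[[0,0,-1],[0,0,0],-1]]'
```

```text
clock: 11.2
position: [646.4, 5.9, 2.3]
ee_rot: [0.379, 0.597, -0.597, -0.379]
contact_force: [-2.6, -0.3, 5.5]
gripper_width: 64.5
clock: 11.37
position: [646.4, 5.9, 2.3]
ee_rot: [0.379, 0.597, -0.597, -0.379]
contact_force: [-4.4, 0.9, 9.4]
gripper_width: 64.4
```

```bash
python3 -m creep '[[[0,0,1],[0,0,0],0.7],[[0,0,1],[0,0,0],0.85],[[0,0,1],[0,0,0],0.85],[[0,0,1],[0,0,0],0.85],[[0,0,12],[0,0,0],0.85],[[0,0,40],[0,0,0],0.85],[[0,0,80],[0,0,0],1],[[0,0,120],[0,0,0],1],[[0,0,125],[0,0,0],1],[[0,0,125],[0,0,0],1],[[0,0,125],[0,0,0],1]]';  python3 - <<'E'
from h import *
s=arm.read_state();print(s["clock"],s["position"],s["contact_force"],s["gripper_width"])
p,d=arm.get_image("wrist");cv2.imwrite("pics/w8.png",p[:,:,::-1])
w=wcloud(d,s["position"],s["ee_rot"]).astype(np.float32)
q=w[(d>0)&(w[...,2]>18)&(w[...,2]<26)&(np.hypot(w[...,0]-647,w[...,1]-6)<45)]
print(q.mean(0),cv2.minEnclosingCircle(np.ascontiguousarray(q[:,:2])))
E
```

```text
clock: 12.28
position: [646.2, 5.9, 126.0]
ee_rot: [0.38, 0.597, -0.596, -0.379]
contact_force: [0.2, -0.4, -0.7]
gripper_width: 85.3
12.2833 [646.16169937   5.93949911 126.04374163] [ 0.16345264 -0.36559966 -0.66081738] 85.34298774882916
[645.0879      5.5752873  22.251772 ] ((646.4248046875, 6.092647075653076), 34.13923263549805)
```

View pics/w8.png

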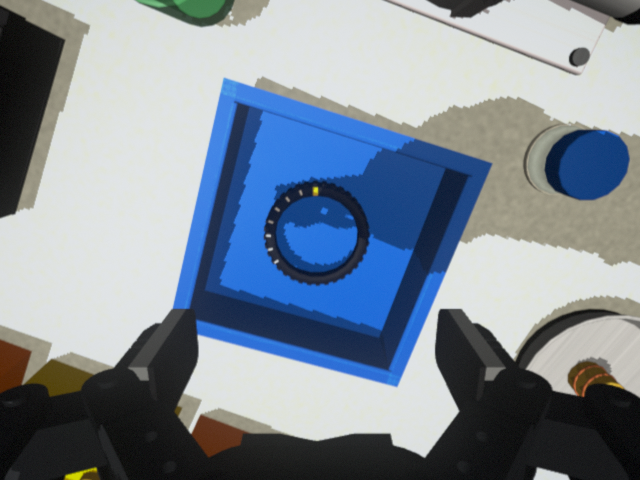

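The ring lies flat in the tub at (317,232), with its top at z≈22 as expected. Next is the ring burr.

```bash
python3 -m creep '[[[-40,0,0],[0,0,0],1],[[-80,0,0],[0,0,0],1],[[-120,0,0],[0,0,0],1],[[-155,0,0],[0,0,0],1],[[-180,1,0],[0,0,0],1],[[-192,1,0],[0,0,0],1],[[-194,1.3,0],[0,0,0],1],[[-194,1.3,0],[0,0,0],1],[[-194,1.3,0],[0,0,0],1]]';python3 - <<'E'
from h import *
s=arm.read_state();print(s["clock"],s["position"],s["contact_force"],s["gripper_width"])
p,d=arm.get_image("wrist");cv2.imwrite("pics/w9.png",p[:,:,::-1])
w=wcloud(d,s["position"],s["ee_rot"]).astype(np.float32)
for lo,hi,r in((97,103,30),(77,83,34)):
    q=w[(d>0)&(w[...,2]>lo)&(w[...,2]<hi)&(np.hypot(w[...,0]-452,w[...,1]-7)<r)]
    print(lo,len(q),q.mean(0),cv2.minEnclosingCircle(np.ascontiguousarray(q[:,:2])))
E
```

```text
clock: 13.08
position: [453.1, 7.3, 124.7]
ee_rot: [-0.379, -0.597, 0.597, 0.379]
contact_force: [0.1, -0.1, 0.5]
gripper_width: 85.5
13.0833 [453.05782464   7.32495319 124.74469036] [ 0.14061475 -0.14448302  0.51926317] 85.4785002784332
97 1846 [450.94727     7.4709373 100.777725 ] ((451.5334777832031, 7.795328617095947), 11.345290184020996)
77 5479 [449.1998      6.6994424  80.62219  ] ((451.4706726074219, 7.898152828216553), 29.031150817871094)
```

View pics/w9.png

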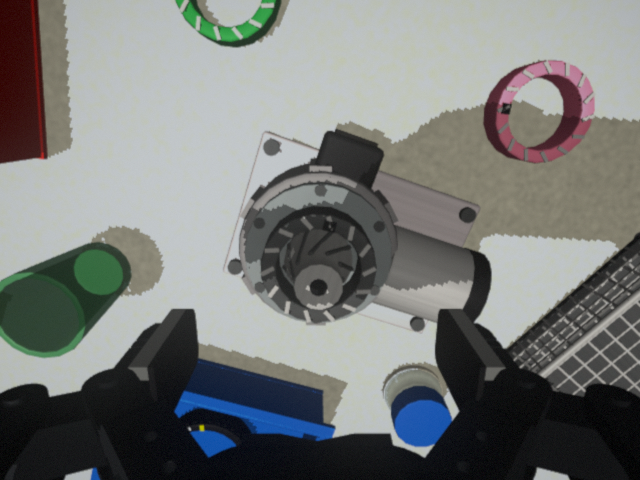

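```bash
python3 -m creep '[[[-0.7,0,-20],[0,0,0],1],[[-0.7,0,-40],[0,0,0],1],[[-0.7,0,-54],[0,0,0],1],[[-0.7,0,-61],[0,0,0],1],[[-0.7,0,-64],[0,0,0],1],[[-0.7,0,-65],[0,0,0],1],[[-0.7,0,-65],[0,0,0],1]]'; python3 -m creep '[[[0,0,0],[0,0,0],0.8],[[0,0,0],[0,0,0],0.6],[[0,0,0],[0,0,0],0.4],[[0,0,0],[0,0,0],0],[[0,0,0],[0,0,0],-1],[[0,0,0],[0,0,0],-1],[[0,0,0],[0,0,0],-1]]'
```

```text
clock: 13.72
position: [452.3, 7.3, 60.3]
ee_rot: [0.379, 0.597, -0.597, -0.379]
contact_force: [-0.6, -0.5, 0.2]
gripper_width: 85.4
clock: 14.3
position: [452.0, 7.3, 61.3]
ee_rot: [0.379, 0.597, -0.597, -0.379]
contact_force: [-1.2, 1.1, 5.8]
gripper_width: 55.6
```

```bash
python3 -m creep '[[[0,0,3],[0,0,0],-1],[[0,0,7],[0,0,0],-1],[[0,0,13],[0,0,0],-1],[[0,0,22],[0,0,0],-1],[[0,0,35],[0,0,0],-1],[[0,0,50],[0,0,0],-1],[[0,0,65],[0,0,0],-1],[[0,0,72],[0,0,0],-1],[[0,0,74],[0,0,0],-1],[[0,0,74],[0,0,0],-1],[[0,0,74],[0,0,0],-1]]';python3 - <<'E'
from h import *
s=arm.read_state();print(s["clock"],s["position"],s["contact_force"],s["gripper_width"])
p,d=arm.get_image("wrist");cv2.imwrite("pics/w10.png",p[:,:,::-1])
w=wcloud(d,s["position"],s["ee_rot"]).astype(np.float32)
q=w[(d>0)&(w[...,2]>97)&(w[...,2]<103)&(np.hypot(w[...,0]-452,w[...,1]-7)<25)];print(len(q),q.mean(0) if len(q) else 0)
E
```

```text
clock: 15.22
position: [450.9, 7.0, 133.6]
ee_rot: [-0.379, -0.597, 0.597, 0.38]
contact_force: [-0.6, -1.0, -1.7]
gripper_width: 55.1
15.2167 [450.94625522   7.03590241 133.58711774] [-0.64330135 -0.984099   -1.67816902] 55.1377317733691
679 [456.38306    9.604114 100.96302 ]
```

View pics/w10.png

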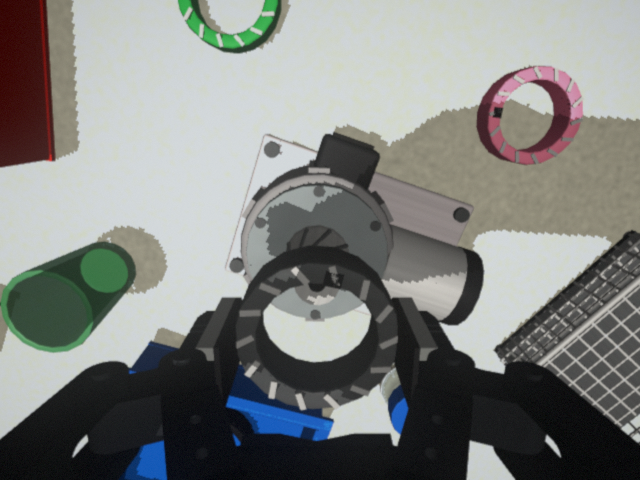

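```bash
python3 -m creep '[[[-3,-38,0],[0,0,0],-1],[[-6,-78,0],[0,0,0],-1],[[-8,-118,0],[0,0,0],-1],[[-11,-158,0],[0,0,0],-1],[[-14,-198,0],[0,0,0],-1],[[-16,-230,0],[0,0,0],-1],[[-18,-252,0],[0,0,0],-1],[[-18,-262,0],[0,0,0],-1],[[-18,-262,-10],[0,0,0],-1],[[-18,-262,-30],[0,0,0],-1],[[-18,-262,-40],[0,0,0],-1],[[-18,-262,-43],[0,0,0],-1]]';  python3 -m creep '[[[0,0,0],[0,0,0],-1],[[0,0,0],[0,0,0],-1]]'
python3 - <<'E'
from h import *
s=arm.read_state();print(s["clock"],s["position"],s["contact_force"],s["gripper_width"])
p,d=arm.get_image("wrist");cv2.imwrite("pics/w11.png",p[:,:,::-1])
E
```

```text
clock: 16.27
position: [431.7, -254.0, 88.5]
ee_rot: [-0.377, -0.596, 0.597, 0.381]
contact_force: [-0.3, 0.4, -2.4]
gripper_width: 55.6
clock: 16.43
position: [433.9, -254.6, 91.2]
ee_rot: [-0.379, -0.597, 0.597, 0.379]
contact_force: [-0.3, 0.2, -1.2]
gripper_width: 55.4
16.4333 [ 433.87637149 -254.60180583   91.16570931] [-0.33783336  0.18178807 -1.17741199] 55.405867504736285
```

View pics/w11.png

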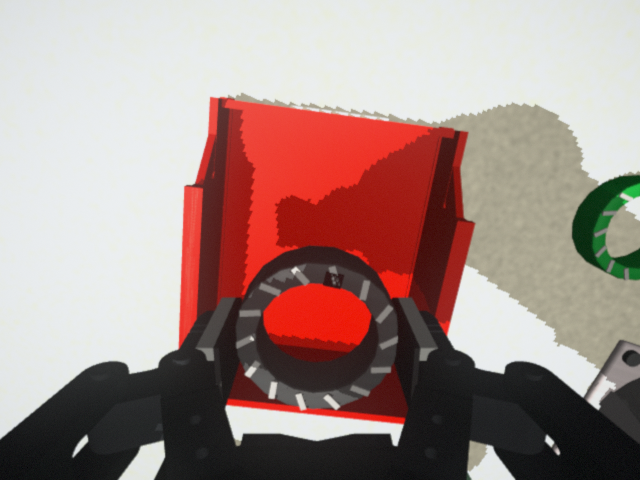

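```bash
python3 -m creep '[[[-1,0,0],[0,0,0.06],-1],[[-1,0,0],[0,0,0.17],-1],[[-1,0,0],[0,0,0.29],-1],[[-1,0,0],[0,0,0.41],-1],[[-1,0,0],[0,0,0.53],-1],[[-1,0,0],[0,0,0.65],-1],[[-1,0,0],[0,0,0.77],-1],[[-1,0,0],[0,0,0.89],-1],[[-1,0,0],[0,0,1.01],-1],[[-1,0,0],[0,0,1.13],-1],[[-1,0,0],[0,0,1.25],-1],[[-1,0,0],[0,0,1.35],-1]]';  python3 -m creep '[[[0,0,0],[0,0,0.08],-1],[[0,0,0],[0,0,0.1],-1],[[0,0,0],[0,0,0.1],-1]]'
python3 - <<'E'
from h import *
s=arm.read_state();print(s["clock"],s["position"],s["contact_force"],s["gripper_width"],s["joints"]);print(R.from_quat(s["ee_rot"]).as_matrix().round(3))
p,d=arm.get_image("wrist");cv2.imwrite("pics/w12.png",p[:,:,::-1])
E
```

```text
clock: 17.48
position: [433.2, -254.8, 92.1]
ee_rot: [0.078, -0.702, 0.703, -0.08]
contact_force: [0.2, 1.1, -2.9]
gripper_width: 55.5
clock: 17.73
position: [433.1, -254.8, 91.8]
ee_rot: [0.111, -0.698, 0.698, -0.112]
contact_force: [0.1, 0.7, -2.3]
gripper_width: 55.3
17.7333 [ 433.05038515 -254.79455781   91.84726561] [ 0.14506828  0.74246141 -2.31805972] 55.28379273447692 [-2.08119197e-01  3.32675815e-01 -4.75561556e-01  9.50870899e-05
 -7.60910841e-01  5.25468476e-01]
[[-0.95   0.002  0.312]
 [-0.312 -0.    -0.95 ]
 [-0.001 -1.     0.001]]
```

View pics/w12.png

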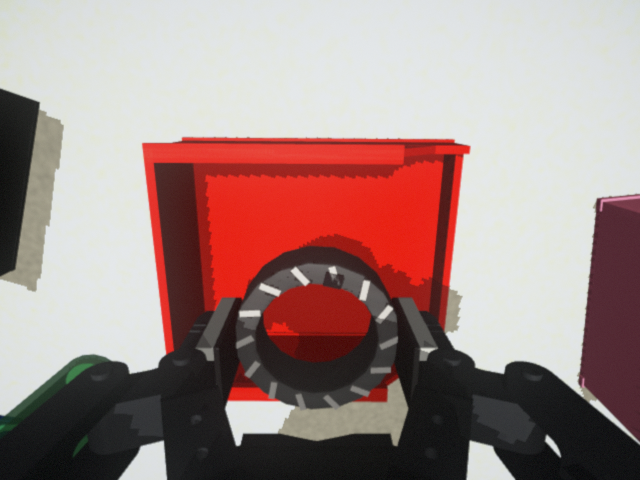

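```bash
python3 -m creep '[[[0,0,-20],[0,0,0],-1],[[0,0,-45],[0,0,0],-1],[[0,0,-65],[0,0,0],-1],[[0,0,-76],[0,0,0],-1],[[0,0,-81],[0,0,0],-1],[[0,0,-83],[0,0,0],-1],[[0,0,-83],[0,0,0],-1]]'; python3 -m creep '[[[0,0,-1],[0,0,0],-1],[[0,0,-2],[0,0,0],-1],[[0,0,-2],[0,0,0],-1]]'; python3 -m creep '[[[0,0,-1],[0,0,0],-1],[[0,0,-1],[0,0,0],-1]]'
```

```text
clock: 18.37
position: [432.9, -254.9, 8.2]
ee_rot: [0.112, -0.698, 0.698, -0.112]
contact_force: [0.0, -0.2, -0.7]
gripper_width: 55.1
clock: 18.62
position: [433.0, -254.9, 6.7]
ee_rot: [0.111, -0.698, 0.698, -0.112]
contact_force: [-0.4, 0.1, -1.2]
gripper_width: 55.0
clock: 18.78
position: [432.8, -254.9, 5.4]
ee_rot: [0.112, -0.698, 0.698, -0.112]
contact_force: [1.2, 0.3, -0.3]
gripper_width: 55.2
```

```bash
python3 -m creep '[[[0,0,-1],[0,0,0],-1],[[0,0,-1],[0,0,0],-1]]'; python3 -m creep '[[[0,0,-0.5],[0,0,0],-1],[[0,0,-0.5],[0,0,0],-1]]'
```

```text
clock: 18.95
position: [432.8, -254.9, 5.4]
ee_rot: [0.112, -0.698, 0.698, -0.112]
contact_force: [-1.3, 2.5, 7.4]
gripper_width: 55.2
clock: 19.12
position: [432.8, -254.9, 5.3]
ee_rot: [0.112, -0.698, 0.698, -0.112]
contact_force: [-2.4, 2.6, 11.6]
gripper_width: 55.3
```

```bash
python3 -m creep '[[[0,0,1],[0,0,0],0.5],[[0,0,1],[0,0,0],0.75],[[0,0,1],[0,0,0],0.75],[[0,0,1],[0,0,0],0.75],[[0,0,1],[0,0,0],0.75],[[0,0,14],[0,0,0],0.75],[[0,0,40],[0,0,0],0.75],[[0,0,80],[0,0,0],0.75],[[0,0,120],[0,0,0],0.75],[[0,0,125],[0,0,0],0.75],[[0,0,125],[0,0,0],0.75],[[0,0,125],[0,0,0],0.75]]';  python3 - <<'E'
from h import *
s=arm.read_state();print(s["clock"],s["position"],s["contact_force"],s["gripper_width"])
p,d=arm.get_image("wrist");cv2.imwrite("pics/w13.png",p[:,:,::-1])
w=wcloud(d,s["position"],s["ee_rot"]).astype(np.float32)
q=w[(d>0)&(w[...,2]>20)&(w[...,2]<28)&(np.hypot(w[...,0]-433,w[...,1]+255)<38)]
print(q.mean(0),cv2.minEnclosingCircle(np.ascontiguousarray(q[:,:2])))
E
```

```text
clock: 20.12
position: [432.0, -254.6, 128.3]
ee_rot: [-0.112, 0.698, -0.698, 0.112]
contact_force: [-0.1, 0.7, -0.7]
gripper_width: 74.6
20.1167 [ 432.0419218  -254.58967017  128.25600956] [-0.05728713  0.66082718 -0.67174129] 74.59142637478018
[ 432.22818  -255.34904    24.600151] ((431.89801025390625, -254.20323181152344), 29.00775718688965)
```

View pics/w13.png

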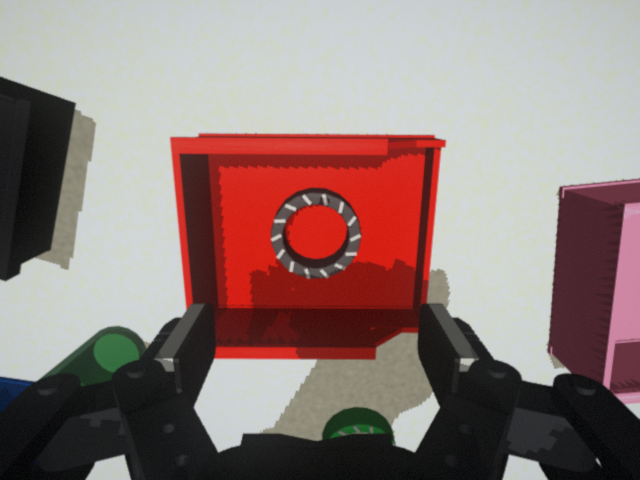

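```bash
python3 -m creep '[[[3,38,4],[0,0,0],0.5],[[6,78,8],[0,0,0],0.5],[[9,118,12],[0,0,0],0.5],[[12,158,12],[0,0,0],0.5],[[15,198,12],[0,0,0],0.5],[[18,230,12],[0,0,0],0.5],[[20,252,12],[0,0,0],0.3],[[20,261.5,12],[0,0,0],0.2],[[20,261.5,12],[0,0,0],0.2],[[20,261.5,12],[0,0,0],0.2]]'
python3 - <<'E'
from h import *
s=arm.read_state();print(s["clock"],s["position"],s["contact_force"],s["gripper_width"],s["joints"][5])
p,d=arm.get_image("wrist");cv2.imwrite("pics/w14.png",p[:,:,::-1])
w=wcloud(d,s["position"],s["ee_rot"]).astype(np.float32)
q=w[(d>0)&(w[...,2]>97)&(w[...,2]<104)&(np.hypot(w[...,0]-452,w[...,1]-7)<25)]
print(q.mean(0),cv2.minEnclosingCircle(np.ascontiguousarray(q[:,:2])))
p,d=arm.get_image("top");cv2.imwrite("pics/t14.png",p[:,:,::-1]);np.save("t14.npy",d)
E
```

```text
clock: 21.0
position: [451.6, 6.4, 139.3]
ee_rot: [0.113, -0.698, 0.698, -0.111]
contact_force: [-0.5, -1.3, 0.7]
gripper_width: 51.2
21.0 [451.61656461   6.39348643 139.25133667] [-0.46740999 -1.33245611  0.68553356] 51.222048426803205 -0.0568239896805215
[451.7045      7.1480837 100.76533  ] ((451.649658203125, 7.672008037567139), 11.316669464111328)
```

View pics/w14.png

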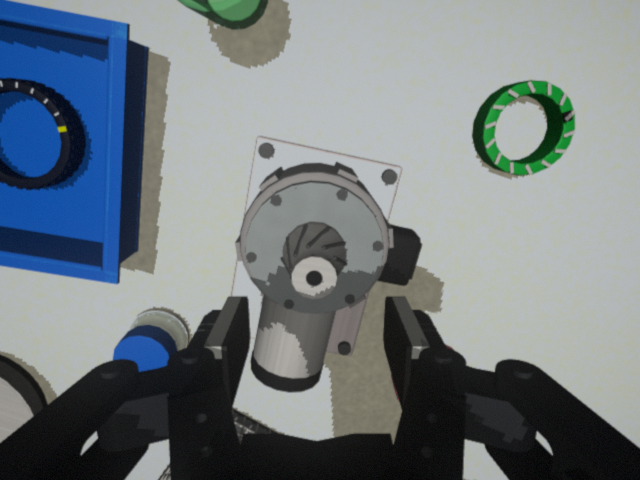

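View pics/t14.png

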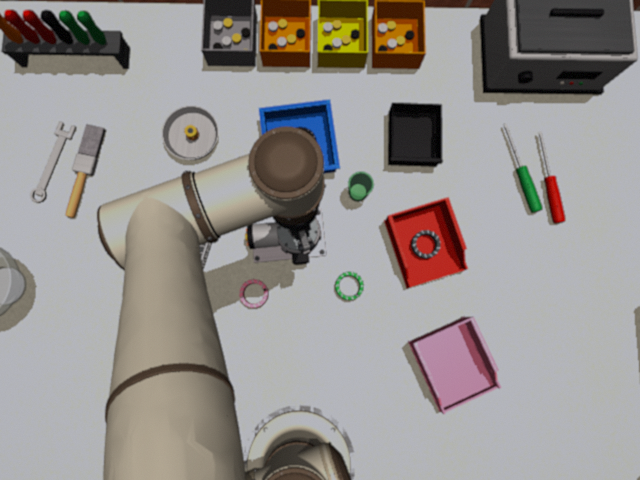

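```bash
python3 -m creep '[[[0.3,0.7,-15],[0,0,0],0.2],[[0.3,0.7,-32],[0,0,0],0.2],[[0.3,0.7,-44],[0,0,0],0.2],[[0.3,0.7,-50],[0,0,0],0.2],[[0.3,0.7,-51],[0,0,0],0.2],[[0.3,0.7,-51],[0,0,0],0.2],[[0.3,0.7,-51],[0,0,0],0.2]]'; python3 -m creep '[[[0,0,0],[0,0,0],-0.1],[[0,0,0],[0,0,0],-0.3],[[0,0,0],[0,0,0],-0.5],[[0,0,0],[0,0,0],-0.7],[[0,0,0],[0,0,0],-1],[[0,0,0],[0,0,0],-1],[[0,0,0],[0,0,0],-1]]'
```

```text
clock: 21.68
position: [453.3, 7.0, 90.1]
ee_rot: [-0.111, 0.698, -0.698, 0.112]
contact_force: [0.1, -0.6, 0.6]
gripper_width: 51.4
clock: 22.27
position: [453.0, 7.4, 90.3]
ee_rot: [0.112, -0.698, 0.698, -0.112]
contact_force: [-1.7, 0.8, 6.6]
gripper_width: 19.0
```

```bash
python3 -m creep '[[[0,0,3],[0,0,0],-1],[[0,0,8],[0,0,0],-1],[[0,0,16],[0,0,0],-1],[[0,0,28],[0,0,0],-1],[[0,0,42],[0,0,0],-1],[[0,0,56],[0,0,0],-1],[[0,0,62],[0,0,0],-1],[[0,0,62],[0,0,0],-1],[[0,0,62],[0,0,0],-1]]';python3 - <<'E'
from h import *
s=arm.read_state();print(s["clock"],s["position"],s["contact_force"],s["gripper_width"])
p,d=arm.get_image("wrist");cv2.imwrite("pics/w15.png",p[:,:,::-1])
E
```

```text
clock: 23.02
position: [452.6, 7.4, 151.6]
ee_rot: [-0.112, 0.698, -0.698, 0.112]
contact_force: [-0.5, 0.3, -2.0]
gripper_width: 18.5
23.0167 [452.57645712   7.41143796 151.56785191] [-0.50556022  0.2774459  -2.04980441] 18.530453042802158
```

View pics/w15.png

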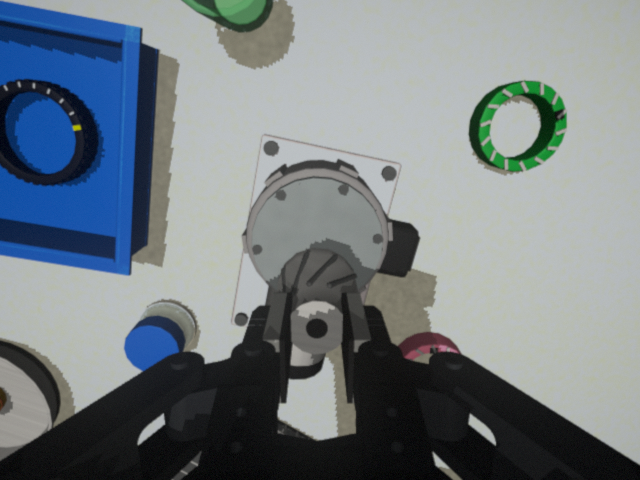

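```bash
python3 -m creep '[[[-2,38,0],[0,0,0],-1],[[-4,76,0],[0,0,0],-1],[[-6,114,0],[0,0,0],-1],[[-8,152,0],[0,0,0],-1],[[-10,190,0],[0,0,0],-1],[[-12,222,0],[0,0,0],-1],[[-12.5,238,0],[0,0,0],-1],[[-12.5,242,-10],[0,0,0],-1],[[-12.5,242,-30],[0,0,0],-1],[[-12.5,242,-45],[0,0,0],-1],[[-12.5,242,-50],[0,0,0],-1],[[-12.5,242,-50],[0,0,0],-1]]';  python3 -m creep '[[[0,0,0],[0,0,0],-1],[[0,0,0],[0,0,0],-1]]'
python3 - <<'E'
from h import *
s=arm.read_state();print(s["clock"],s["position"],s["contact_force"],s["gripper_width"])
p,d=arm.get_image("wrist");cv2.imwrite("pics/w16.png",p[:,:,::-1])
E
```

```text
clock: 24.07
position: [439.1, 247.4, 99.3]
ee_rot: [0.113, -0.697, 0.699, -0.11]
contact_force: [-1.1, -0.7, -2.8]
gripper_width: 18.7
clock: 24.23
position: [440.9, 249.3, 102.3]
ee_rot: [-0.111, 0.698, -0.698, 0.112]
contact_force: [0.5, -0.3, -1.3]
gripper_width: 18.8
24.2333 [440.92151458 249.30511216 102.27746368] [ 0.52768558 -0.26320127 -1.28344578] 18.8341063259958
```

View pics/w16.png

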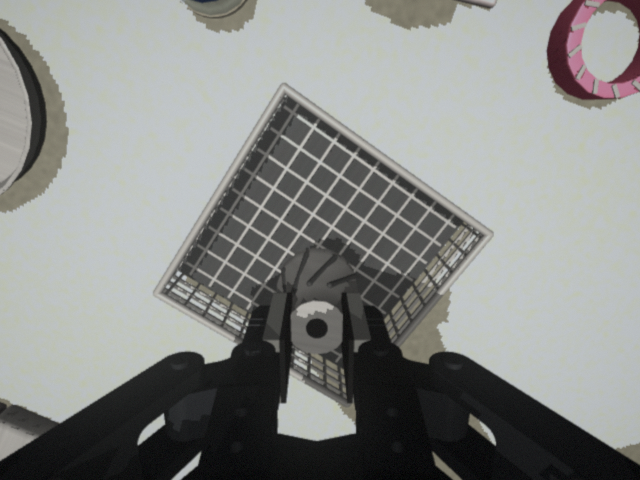

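```bash
python3 -m creep '[[[-0.7,0,-15],[0,0,0],-1],[[-0.7,0,-35],[0,0,0],-1],[[-0.7,0,-50],[0,0,0],-1],[[-0.7,0,-58],[0,0,0],-1],[[-0.7,0,-61],[0,0,0],-1],[[-0.7,0,-62],[0,0,0],-1],[[-0.7,0,-62],[0,0,0],-1]]'; python3 -m creep '[[[0,0,-1],[0,0,0],-1],[[0,0,-2],[0,0,0],-1],[[0,0,-2],[0,0,0],-1]]'; python3 -m creep '[[[0,0,-1],[0,0,0],-1],[[0,0,-1],[0,0,0],-1]]'
```

```text
clock: 24.87
position: [440.2, 249.8, 40.3]
ee_rot: [-0.112, 0.698, -0.698, 0.112]
contact_force: [0.0, -1.2, -1.6]
gripper_width: 19.0
clock: 25.12
position: [439.8, 249.6, 38.0]
ee_rot: [-0.112, 0.698, -0.698, 0.112]
contact_force: [0.3, -0.1, -2.1]
gripper_width: 18.9
clock: 25.28
position: [439.6, 249.4, 36.7]
ee_rot: [-0.112, 0.698, -0.698, 0.112]
contact_force: [-0.9, 0.7, -1.6]
gripper_width: 19.0
```

```bash
python3 -m creep '[[[0,0,-1],[0,0,0],-1],[[0,0,-1],[0,0,0],-1]]'; python3 -m creep '[[[0,0,-0.7],[0,0,0],-1],[[0,0,-0.7],[0,0,0],-1]]'
```

```text
clock: 25.45
position: [439.7, 249.4, 36.4]
ee_rot: [0.112, -0.698, 0.698, -0.112]
contact_force: [-1.7, -0.9, 4.3]
gripper_width: 19.1
clock: 25.62
position: [439.7, 249.4, 36.3]
ee_rot: [0.112, -0.698, 0.698, -0.112]
contact_force: [-3.7, -1.6, 9.5]
gripper_width: 18.7
```

```bash
python3 -m creep '[[[0,0,1],[0,0,0],-0.3],[[0,0,1],[0,0,0],-0.1],[[0,0,1],[0,0,0],-0.1],[[0,0,1],[0,0,0],-0.1],[[0,0,12],[0,0,0],-0.1],[[0,0,40],[0,0,0],0],[[0,0,80],[0,0,0],0.5],[[0,0,115],[0,0,0],1],[[0,0,120],[0,0,0],1],[[0,0,120],[0,0,0],1],[[0,0,120],[0,0,0],1]]';  python3 - <<'E'
from h import *
s=arm.read_state();print(s["clock"],s["position"],s["contact_force"],s["gripper_width"])
p,d=arm.get_image("wrist");cv2.imwrite("pics/w17.png",p[:,:,::-1])
w=wcloud(d,s["position"],s["ee_rot"]).astype(np.float32)
q=w[(d>0)&(w[...,2]>43)&(w[...,2]<50)&(np.hypot(w[...,0]-440,w[...,1]-249)<38)]
print(q.mean(0),cv2.minEnclosingCircle(np.ascontiguousarray(q[:,:2])))
for n in ("top","scene"):
    p,d=arm.get_image(n);cv2.imwrite(f"pics/{n}17.png",p[:,:,::-1])
E
```

```text
clock: 26.53
position: [439.2, 249.1, 154.5]
ee_rot: [-0.112, 0.698, -0.698, 0.112]
contact_force: [0.5, -0.4, 0.2]
gripper_width: 85.6
26.5333 [439.16900976 249.11437145 154.47386873] [ 0.51128562 -0.42962254  0.17375979] 85.6362806454838
[438.4918   249.47041   46.783062] ((438.6235046386719, 250.0228271484375), 11.213641166687012)
```

View pics/w17.png

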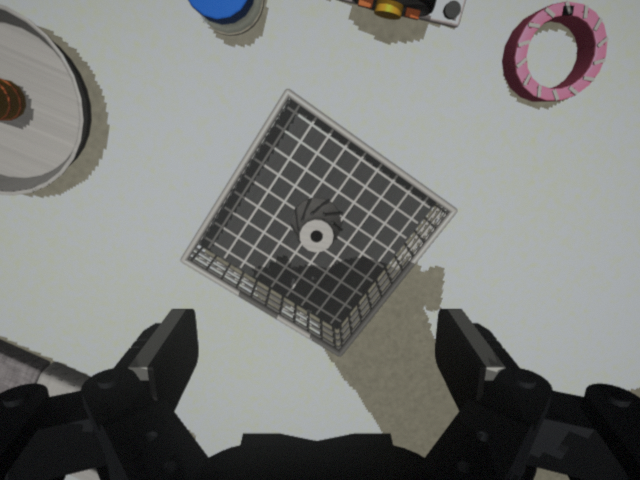

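View pics/scene17.png

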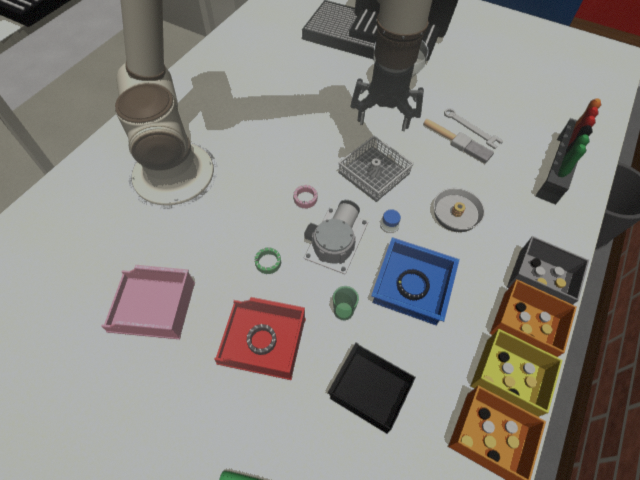

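```bash
python3 -c "
from bench import arm;print(arm.job_done())"
```

```text
the job is handed in; nothing more can be done
None
```

The grinder is stripped and the job is handed in. It took 26.6 s of the 104 s allowed. The parts came off in order: feed screw to the magnetic dish, adjusting ring to the wash tub, ring burr to the red scrap bin, cone burr to the ultrasonic basket. I lowered each one until it pressed on the floor with about 8–12 N before letting go.

| Part | Top height measured (mm) | Top height expected (mm) | Offset from container centre (mm) |
|---|---|---|---|
| Feed screw | 34.9 | 34 | about 2 |
| Adjusting ring | 22.3 | 22 | about 1 |
| Ring burr | 24.6 | 24 | about 1 |
| Cone burr | 46.8 | 46 | about 1.5 |

- **Final pictures:** the wrist and scene views show all four parts upright or flat in the middle of their containers. The espresso glass looks unmoved, and the gripper is clear of everything.
- **Disagreements:** the wrist camera and the fixed cameras placed the grinder axis about 2 mm apart, within the stated calibration error. The gripper read 2–3 mm less than each part's true width, with every part firmly held.
- **Overshoot:** a fast stop above the dish dipped about 10 mm but touched nothing, and I slowed the descents after that. The cone burr ended up gripped over about 10 mm of its neck, and it held.

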